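Try the friction hinges of two pine boxes and load the one that holds

ROBOT

A 7-joint arm with a two-finger parallel gripper is mounted at the origin on a cart in front of the work surface, level with it; the furniture and walls round the work are solid. World frame = base frame: x ahead of the robot, y to its left, z up, the work surface at z = 0. Lengths are in mm, angles in rad, forces in N, time in s.
With the tool pointing down it reaches from about 425 to 950 mm from the base axis. Payload 16.7 kg.
Tool frame: the origin (TCP) lies midway between the tips of the shut fingers; the grasp point (between the pads) lies 19 mm behind it; z points along the fingers, y is the line along which they close (so a half turn about z gives the same grasp; the last joint's range is limited). The gripper opens to 94 mm and grips with 3 to 60 N. Pads are 16 mm wide; open, the fingers measure 119 mm over their backs; the gripper's body (75 mm by 177 mm) begins 78 mm behind the grasp point.
Start: joints at [-1.288, 0.426, 0.074, 1.606, -0.034, 1.111, -0.067], TCP at [282.49, 613.004, 205.467] pointing down, gripper open.
Joint ranges: [-2.85, 2.85], [-0.5, 2.14], [-1.23, 1.37], [0.21, 2.46], [-1.02, 4.16], [0.16, 2.05], [-2.73, 2.73]. Speed limits (rad/s): [1.89, 1.89, 2.39, 2.39, 3.01, 3.01, 3.01].

INTERFACE

Orientations are given as a rotation vector (axis times angle).
In Python, from rig import telemetry, get_image, camera_params, job gives the robot as it stands. The module is installed in compiled form; this text tells all that it offers.
- The arm moves only by the shell command python3 -m inch 'ROWS'. ROWS is JSON, a list of rows, each a list of 5 numbers: the shift along the tool's x, y, z scaled (see below), then the turn about the tool's z scaled (see below), then the closure, from 0 (fully open) to 1 (shut). A call has 1 to 12 rows; each row is the pose to reach, as a shift and turn from the pose commanded when the call began, along the tool's axes at that moment, turning the shorter way round; what a row does not reach only later rows make up. The controller multiplies each number of a shift by 25 cm and each number of a turn by pi rad. A row lasts 1/8 s, in which the tool goes at most 62.5 mm and 10.7 degrees, less where a joint would pass 70% of its speed; a pose out of reach is approached as far as the arm can. A call with a number of a shift or a turn outside -1 to 1 is refused whole. A call with a gripper value outside its range is refused whole. The fingers move at their own pace and stop on an object; the grip force is fixed at half the most. Time passes only in rows, so rows that repeat a pose let the fingers close. It gives the time, the measured TCP pose, the force, the opening and the grip force at its end, in the units of the state.
- telemetry.get_state(): the state, without advancing time (a new reading comes with each control period).
- get_image(name): name is "scene" or "top" or "wrist"; returns the picture (400x640x3 uint8, red, green, blue); there is no depth.
- camera_params(name): a dict with "intrinsics" (3x3 intrinsics, pixels), "rvec" (rotation vector, rad) and "tvec" (3), from world to camera coordinates, as OpenCV has them. Camera axes: x right, y down, z forward; pixel columns grow to the right and rows downward; lengths in mm; the calibration is good to about 2 mm. A picture is of the moment at which its call begins: read the wrist's pose just before it. camera_params takes no time and is no camera call; for the wrist camera it gives the pose at the moment of the call.
- job.finish_job(): hands the job in; it is judged then, once.
The state is a dict: "t": time; "qpos": joint angles; "qvel": joint speeds; "joint_efforts": joint torques, N m; "tcp_pos": TCP position; "eef_rot": TCP orientation; "force": force on the tool from outside, world axes, zero at the start; "ft_torque": the same for the moment, N m; "width": opening from 0.0 (shut) to 1.0 (fully open); "grasp_force": force on a finger pad.
Only numpy, scipy, OpenCV 4.12 (cv2) and the standard library are available. Lean on these libraries where they do the work, as an engineer would, in place of code of your own. Each camera call takes 0.05 s, during which the arm holds its last target. There are 200 camera calls.

TASK

The class has hung the lids of two pine boxes on friction hinges, but only one hinge is tight enough to keep the lid where it is left. Find out which: lift a lid about half-way, some 55 degrees, and let go. Lay the cork sanding block flat inside the box whose lid stays up, without dropping it, and leave that lid standing half-way by itself, the other box shut, and everything else on the bench where it lies.

Things in the scene. Friction and masses are not known exactly. Their poses are not given: they have to be found in the camera images.
- block_center (a point): cork sanding block with sandpaper underneath, loose, 60 x 104 x 31 mm, 0.06 to 0.09 kg, lying flat in front of the boxes; point at its centre, half-way up; x across its 60 mm width (grip across this), y along its 104 mm length, z up
- sanding_block: the same sanding block; origin at the centre of its underside, same axes
- box_1: pine box, fixed to the bench (held down with double-sided tape), 165 mm deep (x), 170 mm wide (y), walls 8 mm thick with their rim 45 mm above the bench, floor board 6 mm thick, hinged lid 11 mm thick. Origin on the bench under the box's centre; x points to the hinge side (away from the tongue), y to the left, z up. The inside measures 149 x 154 mm and is 39 mm deep. Nothing is in it
- box_1_tab (a point): wooden tongue, 30 mm wide, 10 mm thick, sticking 32 mm out of the middle of the lid's front edge, to lift it by; the front edge overhangs the box's front wall by 14 mm. Point at the middle of the tongue: 18 mm in front of the lid's edge, 197 mm from the hinge axis and 6 mm above it while shut (51 mm above the bench). Moves and turns with the lid
- box_1_hinge (a point): point on the hinge axis, at the back of the rim, 45 mm above the bench, half-way across the box; x away from the tongue while the lid is shut, y along the axis. Turns with the lid
- box_1_lid (a joint): lid angle: 0 shut, grows as the tongue rises, 2.1 fully open. Lid 0.16 to 0.24 kg. One of the two boxes has a friction hinge tight enough (about 0.36 N m) to hold the lid at any angle, so that lifting it at the tongue takes about 3 N; the other's is slack, lifts with about 1 N and drops shut within a second of being let go. The boxes look alike; which of them is tight cannot be seen. Half-way means 0.7 to 1.25 rad (40 to 70 degrees)
- box_2: pine box, fixed to the bench (held down with double-sided tape), 165 mm deep (x), 170 mm wide (y), walls 8 mm thick with their rim 45 mm above the bench, floor board 6 mm thick, hinged lid 11 mm thick. Origin on the bench under the box's centre; x points to the hinge side (away from the tongue), y to the left, z up. The inside measures 149 x 154 mm and is 39 mm deep. Nothing is in it
- box_2_tab (a point): wooden tongue, 30 mm wide, 10 mm thick, sticking 32 mm out of the middle of the lid's front edge, to lift it by; the front edge overhangs the box's front wall by 14 mm. Point at the middle of the tongue: 18 mm in front of the lid's edge, 197 mm from the hinge axis and 6 mm above it while shut (51 mm above the bench). Moves and turns with the lid
- box_2_hinge (a point): point on the hinge axis, at the back of the rim, 45 mm above the bench, half-way across the box; x away from the tongue while the lid is shut, y along the axis. Turns with the lid
- box_2_lid (a joint): lid angle: 0 shut, grows as the tongue rises, 2.1 fully open. Lid 0.16 to 0.24 kg. One of the two boxes has a friction hinge tight enough (about 0.36 N m) to hold the lid at any angle, so that lifting it at the tongue takes about 3 N; the other's is slack, lifts with about 1 N and drops shut within a second of being let go. The boxes look alike; which of them is tight cannot be seen. Half-way means 0.7 to 1.25 rad (40 to 70 degrees)
- try_square: try square lying flat at the front left, 105 x 167 x 22 mm, wooden stock and steel blade; origin under its middle. Leave alone
- screwdriver: slotted screwdriver lying at the front right, 198 mm long, 25 mm high; origin under its middle. Leave alone
- month_stick: square pine calendar stick lying between the two boxes, 13 x 104 x 23 mm; origin under its middle. Leave alone

How it is judged (in metres and radians):
On the way, in this order (a step that is already met when the one before it is completed fails the run):
1. a lid, let go half-way, stands there by itself, at rest and not touched by the robot (((value of joint box_1_lid between 0.7 and 1.25 rad and velocity of joint box_1_lid between -0.05 and 0.05 rad/s and contact force between box_1 and the fingers below 0.05 N and contact force between box_1 and the arm below 0.05 N) or (value of joint box_2_lid between 0.7 and 1.25 rad and velocity of joint box_2_lid between -0.05 and 0.05 rad/s and contact force between box_2 and the fingers below 0.05 N and contact force between box_2 and the arm below 0.05 N))), for 0.5 s.
2. the sanding block lies flat on the floor of the box whose lid stands open (((value of joint box_1_lid between 0.7 and 1.25 rad and x of block_center in the frame of box_1 between -0.075 and 0.075 m and y of block_center in the frame of box_1 between -0.08 and 0.08 m and z of block_center in the frame of box_1 between 0.015 and 0.028 m and angle between the z axis of block_center and the z axis of box_1, either way round below 0.12 rad) or (value of joint box_2_lid between 0.7 and 1.25 rad and x of block_center in the frame of box_2 between -0.075 and 0.075 m and y of block_center in the frame of box_2 between -0.08 and 0.08 m and z of block_center in the frame of box_2 between 0.015 and 0.028 m and angle between the z axis of block_center and the z axis of box_2, either way round below 0.12 rad))), for 0.2 s.
At the end, for the whole second after the job is handed in: The sanding block lies flat (within 7 degrees) and still on the inner floor of one box, whose lid stands by itself at 0.7 to 1.25 rad, at rest and untouched; the other box's lid is shut (under 0.05 rad) (((value of joint box_1_lid between 0.7 and 1.25 rad and velocity of joint box_1_lid between -0.05 and 0.05 rad/s and contact force between box_1 and the fingers below 0.05 N and contact force between box_1 and the arm below 0.05 N and x of block_center in the frame of box_1 between -0.075 and 0.075 m and y of block_center in the frame of box_1 between -0.08 and 0.08 m and z of block_center in the frame of box_1 between 0.015 and 0.028 m and angle between the z axis of block_center and the z axis of box_1, either way round below 0.12 rad and value of joint box_2_lid below 0.05 rad and linear speed of sanding_block below 0.02 m/s) or (value of joint box_2_lid between 0.7 and 1.25 rad and velocity of joint box_2_lid between -0.05 and 0.05 rad/s and contact force between box_2 and the fingers below 0.05 N and contact force between box_2 and the arm below 0.05 N and x of block_center in the frame of box_2 between -0.075 and 0.075 m and y of block_center in the frame of box_2 between -0.08 and 0.08 m and z of block_center in the frame of box_2 between 0.015 and 0.028 m and angle between the z axis of block_center and the z axis of box_2, either way round below 0.12 rad and value of joint box_1_lid below 0.05 rad and linear speed of sanding_block below 0.02 m/s))).
It fails at once if the sanding block is dropped or thrown (moves faster than 0.6 m/s without being held) (linear speed of sanding_block above 0.6 m/s and contact force between sanding_block and the fingers below 0.05 N).
It fails at once if the try square, screwdriver or calendar stick is moved more than 30 mm (distance of any of try_square, screwdriver, month_stick from where it was at the start of the episode above 0.03 m).
It also fails if it takes over 72 s, if anything falls off the work surface, if the arm or the gripper's body presses on something with over 40 N, if the wrist force passes 120 N, or if a joint passes its speed limit or range.

## Working session

There is one attempt and no reset: what is moved stays moved. The work goes in short steps, Python scripts to look and compute and a shell command to move; the robot and the scene stay as the last step left them, time stands still between calls to the robot, and variables do not carry over. Pictures are saved under pics/ and viewed, at most 10 in all, crops included, and the job is handed in when it is done.

```bash
mkdir -p pics; python3 - <<'E'
from rig import telemetry,get_image,camera_params
import cv2,numpy as np
for n in("top","scene"):
    cv2.imwrite(f"pics/{n}0.png",get_image(n)[:,:,::-1])
    c=camera_params(n);R=cv2.Rodrigues(np.array(c["rvec"]))[0]
    print(n,np.round(c["intrinsics"],1).tolist(),np.round(-R.T@np.array(c["tvec"]),0))
s=telemetry.get_state();print(s["t"],s["tcp_pos"],s["eef_rot"],s["force"])
E
```

```text
top [[450.6, 0.0, 314.6], [0.0, 450.6, 195.1], [0.0, 0.0, 1.0]] [ 332.   12. 1173.]
scene [[372.0, 0.0, 323.0], [0.0, 372.0, 205.8], [0.0, 0.0, 1.0]] [ -5. 497. 458.]
0.1 [282.36764906 612.69507864 204.88165809] [-6.73050149e-01 -3.06847297e+00  1.65754156e-03] [-0.24248868  0.647467   -0.56114133]
```

View pics/top0.png

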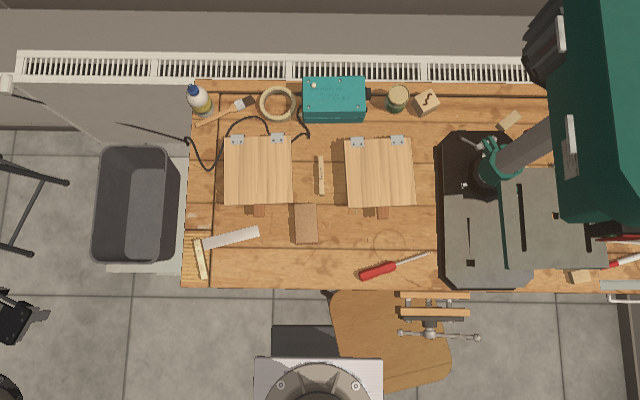

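View pics/scene0.png

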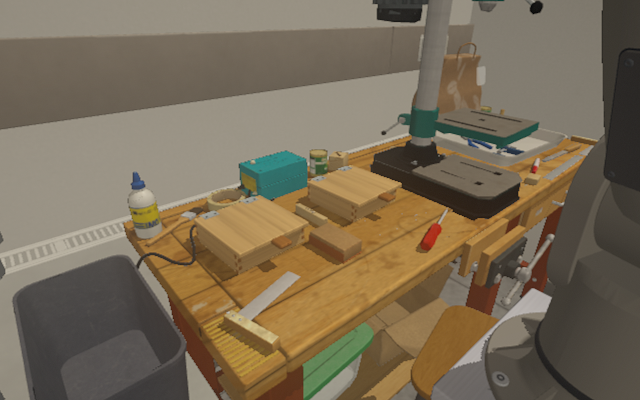

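The top view shows the left box lid at about (224-292, 136-205) with its tongue at (259,211), and the right box at (345-415, 137-207) with its tongue at (382,212). The block is at (305,223), the month stick at (321,175). I'll enlarge this area.

```bash
cat > h.py <<'E'
from rig import telemetry,get_image,camera_params
import cv2,numpy as np
def ray(n,u,v,z,c=None):
    c=c or camera_params(n);R=cv2.Rodrigues(np.array(c["rvec"]))[0];t=np.array(c["tvec"])
    d=R.T@np.linalg.inv(c["intrinsics"])@np.array([u,v,1.]);o=-R.T@t
    return o+d*(z-o[2])/d[2]
def proj(n,P,c=None):
    c=c or camera_params(n)
    return cv2.projectPoints(np.array(P,float).reshape(-1,3),np.array(c["rvec"]),np.array(c["tvec"]),np.array(c["intrinsics"]),None)[0].reshape(-1,2)
def st():
    s=telemetry.get_state();R=cv2.Rodrigues(np.array(s["eef_rot"]))[0];return s,R
def rows(target,yaw=None):
    "shift (row units) to world target; tool axes shown"
    s,R=st();return np.round(R.T@(np.array(target)-s["tcp_pos"])/250,3)
E
python3 - <<'E'
import cv2
i=cv2.imread("pics/top0.png")[125:255,210:430]
cv2.imwrite("pics/crop.png",cv2.resize(i,None,fx=3.6,fy=3.6,interpolation=cv2.INTER_CUBIC))
E
```

```text
(no output)
```

View pics/crop.png

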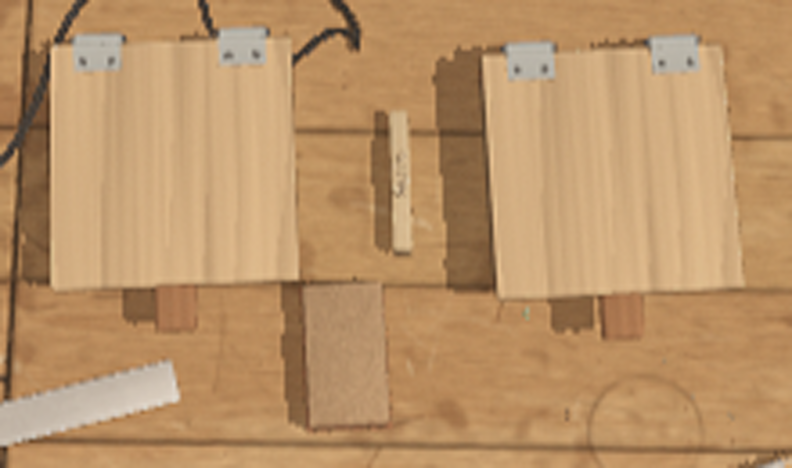

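The crop (scale 3.6) shows the lid corners clearly: left (52,40),(291,38),(299,279),(52,290), right (483,55),(722,46),(745,286),(497,299). The tongues are at (176,310) and (622,318), and the block top is (303,283),(383,283),(389,427),(310,428).

```bash
python3 - <<'E'
from h import *
f=lambda u,v,z:ray("top",210+u/3.6,125+v/3.6,z)
g=lambda L,z:np.array([f(u,v,z) for u,v in L])
for n,L,z in(("L",[(52,40),(291,38),(299,279),(52,290)],56),("R",[(483,55),(722,46),(745,286),(497,299)],56),("blk",[(303,283),(383,283),(389,427),(310,428)],31),("tabs",[(176,310),(622,318)],56),("stick",[(391,110),(407,110),(411,253),(395,253)],23)):
    P=g(L,z);print(n,np.round(P[:,:2]).tolist(),np.round(P.mean(0)[:2]))
s,R=st();print(np.round(R,2).tolist())
c=camera_params("wrist");Rw=cv2.Rodrigues(np.array(c["rvec"]))[0];o=-Rw.T@np.array(c["tvec"])
print("wrist cam in tool",R.T@(o-s["tcp_pos"]),np.round(R.T@Rw.T,2).tolist(),c["intrinsics"])
E
```

```text
L [[704.0, 250.0], [708.0, 77.0], [532.0, 68.0], [522.0, 240.0]] [617. 159.]
R [[698.0, -61.0], [707.0, -233.0], [532.0, -244.0], [520.0, -71.0]] [ 614. -152.]
blk [[534.0, 66.0], [534.0, 9.0], [432.0, 3.0], [430.0, 59.0]] [483.  34.]
tabs [[509.0, 153.0], [508.0, -158.0]] [508.  -3.]
stick [[665.0, 5.0], [665.0, -7.0], [558.0, -11.0], [558.0, 0.0]] [612.  -3.]
[[-0.91, 0.42, -0.0], [0.42, 0.91, -0.0], [-0.0, -0.0, -1.0]]
wrist cam in tool [  80.5419781    -0.54113057 -179.05916582] [[0.0, -0.96, -0.28], [1.0, 0.0, 0.0], [-0.0, -0.28, 0.96]] [[302.90154167   0.         326.11462258]
 [  0.         302.90154167 199.13892941]
 [  0.           0.           1.        ]]
```

```bash
python3 - <<'E'
from h import *
print(rows([393,383,205]),rows([505,152,150]))
E
```

```text
[-0.786 -0.649  0.   ] [-1.58  -1.301  0.221]
```

```bash
python3 -m inch '[[-0.16,-0.13,0,0,0],[-0.32,-0.26,0,0,0],[-0.48,-0.39,0,0,0],[-0.64,-0.52,0,0,0],[-0.79,-0.65,0,0,0.3],[-0.79,-0.65,0,0,0.3]]' && python3 -c "
from h import *
print(rows([505,152,150]))"
```

```text
t: 0.85
tcp_pos: [395.7, 379.2, 205.6]
eef_rot: [0.681, 3.066, -0.001]
force: [-0.4, 0.5, 1.2]
width: 0.823
grasp_force: 0.0
[-0.781 -0.638  0.223]
```

```bash
python3 -m inch '[[-0.16,-0.13,0.02,-0.04,0.3],[-0.32,-0.26,0.05,-0.08,0.3],[-0.48,-0.39,0.1,-0.12,0.3],[-0.64,-0.52,0.16,-0.155,0.3],[-0.78,-0.64,0.22,-0.155,0.3],[-0.78,-0.64,0.22,-0.155,0.3],[-0.78,-0.64,0.22,-0.155,0.3]]' && python3 -c "
from h import *
s,R=st();print(np.round(R,3).tolist())
cv2.imwrite('pics/w1.png',get_image('wrist')[:,:,::-1])
print(proj('wrist',[[509,153,56],[527,154,56]]))
import pickle;pickle.dump(camera_params('wrist'),open('w1.pkl','wb'))
"
```

```text
t: 1.72
tcp_pos: [503.8, 157.0, 150.4]
eef_rot: [0.088, -3.14, -0.0]
force: [0.0, 0.1, -1.1]
width: 0.702
grasp_force: 0.0
[[-0.998, -0.056, -0.0], [-0.056, 0.998, 0.0], [0.0, 0.0, -1.0]]
[[321.32919256 206.34721518]
 [321.3828807  224.21501208]]
```

View pics/w1.png

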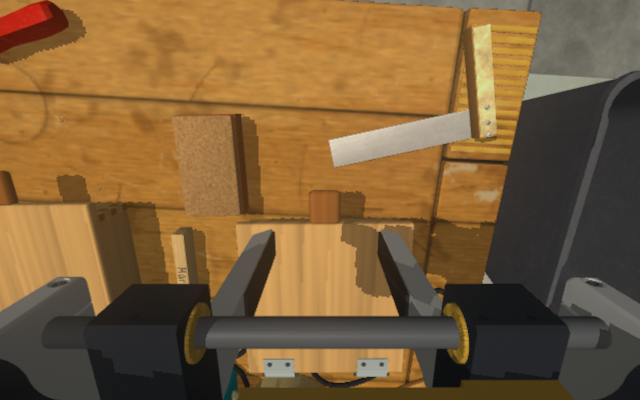

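The wrist picture shows the tongue top at (309-340, 191-222), centre (324,207), where I predicted it, and the block top at (174,116)-(238,114)-(240,214)-(189,215).

```bash
python3 - <<'E'
from h import *
import pickle;c=pickle.load(open('w1.pkl','rb'))
print(ray("w",324,207,56,c)); print([np.round(ray("w",u,v,31,c)[:2]).tolist() for u,v in((174,116),(238,114),(240,214),(189,215))])
E
```

```text
[509.50392212 155.55960196  56.        ]
[[435.0, 9.0], [430.0, 69.0], [530.0, 69.0], [534.0, 16.0]]
```

```bash
python3 -m inch '[[0,-0.008,0.1,0,0.3],[0,-0.008,0.2,0,0.3],[0,-0.008,0.3,0,0.3],[0,-0.008,0.4,0,0.3],[0,-0.008,0.446,0,0.3],[0,-0.008,0.446,0,0.5],[0,-0.008,0.446,0,1],[0,-0.008,0.446,0,1],[0,-0.008,0.446,0,1],[0,-0.008,0.446,0,1]]'; python3 - <<'E'
# arc for pinch point r along lid; shifts in tool units from shut
import numpy as np
r=203;h=6
for th in np.arange(0.1,1.2,.1):
    x=r-(r*np.cos(th)-(-h)*0) -(-h*np.sin(th))  # back shift
    z=r*np.sin(th)+h*np.cos(th)-h
    print(round(th,2),round(-x/250,3),round(-z/250,3))
E
```

```text
t: 3.02
tcp_pos: [504.4, 155.2, 39.6]
eef_rot: [-0.088, 3.139, 0.003]
force: [-2.4, 6.0, 1.7]
width: 0.316
grasp_force: 30.0
0.1 -0.006 -0.081
0.2 -0.021 -0.161
0.3 -0.043 -0.239
0.4 -0.073 -0.314
0.5 -0.111 -0.386
0.6 -0.155 -0.454
0.7 -0.206 -0.517
0.8 -0.263 -0.575
0.9 -0.326 -0.627
1.0 -0.393 -0.672
1.1 -0.465 -0.711
```

```bash
python3 -m inch '[[-0.001,0,-0.04,0,1],[-0.006,0,-0.081,0,1],[-0.012,0,-0.12,0,1],[-0.021,0,-0.161,0,1],[-0.031,0,-0.2,0,1],[-0.043,0,-0.239,0,1],[-0.057,0,-0.277,0,1],[-0.073,0,-0.314,0,1],[-0.073,0,-0.314,0,1],[-0.073,0,-0.314,0,1]]'
```

```text
t: 4.28
tcp_pos: [522.5, 156.3, 118.0]
eef_rot: [-0.088, 3.139, 0.003]
force: [1.2, 6.8, -2.4]
width: 0.314
grasp_force: 30.0
```

```bash
python3 -m inch '[[-0.019,0,-0.037,0,1],[-0.038,0,-0.072,0,1],[-0.06,0,-0.106,0,1],[-0.082,0,-0.14,0,1],[-0.107,0,-0.172,0,1],[-0.133,0,-0.203,0,1],[-0.161,0,-0.233,0,1],[-0.19,0,-0.261,0,1],[-0.253,0,-0.313,0,1],[-0.32,0,-0.358,0,1],[-0.392,0,-0.397,0,1],[-0.414,0,-0.408,0,1]]'; python3 -m inch '[[0,0,0,0,1],[0,0,0,0,1],[0,0,0,0,0.4],[0,0,0,0,0.4],[0,0,0,0,0.4],[0,0,0,0,0.4],[0,0,0,0,0.4],[0,0,0,0,0.4],[0,0,0,0,0.4]]'; python3 -c "
from h import *
cv2.imwrite('pics/s2.png',get_image('scene')[:,:,::-1])"
```

```text
t: 5.78
tcp_pos: [626.0, 162.5, 219.8]
eef_rot: [-0.088, 3.14, 0.003]
force: [-0.7, 8.5, -4.8]
width: 0.322
grasp_force: 30.0
t: 6.9
tcp_pos: [625.7, 160.6, 219.5]
eef_rot: [0.087, -3.14, 0.0]
force: [-0.0, -0.3, -0.2]
width: 0.605
grasp_force: 0.0
```

View pics/s2.png

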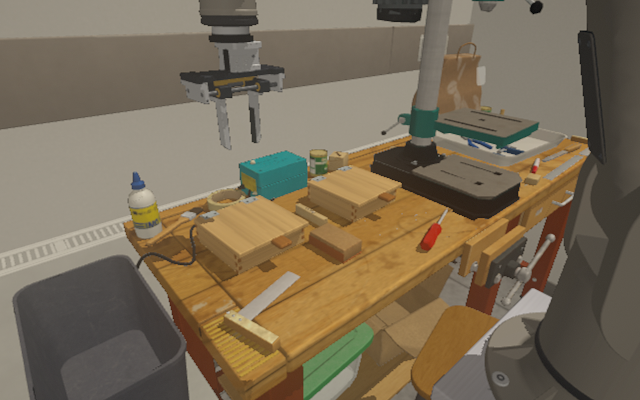

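The left lid fell shut (slack), so the right box is the tight one. I'll go above its tongue.

```bash
python3 -c "
from h import *
print(rows([565,5,190]),rows([503,-156,150]))"
```

```text
[ 0.277 -0.608  0.118] [ 0.56  -1.237  0.278]
```

```bash
python3 -m inch '[[0.07,-0.15,0,0,0.3],[0.14,-0.3,0.03,0,0.3],[0.21,-0.45,0.06,0,0.3],[0.28,-0.61,0.12,0,0.3]]';  python3 -m inch '[[0.07,-0.16,0.04,0,0.3],[0.14,-0.32,0.08,0,0.3],[0.21,-0.48,0.12,0,0.3],[0.28,-0.63,0.16,0,0.3],[0.28,-0.63,0.16,0,0.3],[0.28,-0.63,0.16,0,0.3]]';python3 -c "
from h import *
import pickle
print(rows([503,-156,150]))
cv2.imwrite('pics/w2.png',get_image('wrist')[:,:,::-1])
c=camera_params('wrist');print(proj('w',[[509,-156,56]],c));pickle.dump(c,open('w2.pkl','wb'))"
```

```text
t: 7.45
tcp_pos: [563.9, 3.4, 189.7]
eef_rot: [-0.087, 3.139, 0.0]
force: [1.3, -0.8, -0.3]
width: 0.698
grasp_force: 0.0
t: 8.2
tcp_pos: [503.3, -156.2, 149.6]
eef_rot: [-0.087, 3.14, 0.0]
force: [0.9, 0.3, -0.3]
width: 0.701
grasp_force: 0.0
[ 0.001  0.001 -0.001]
[[325.7587654  206.94478053]]
```

View pics/w2.png

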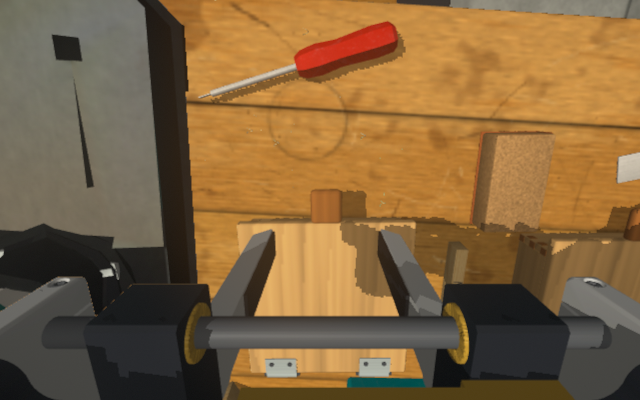

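The tongue is at (311-341, 190-222), centre (326,206), exactly as predicted. I'll grip and lift.

```bash
python3 -m inch '[[0,0,0.1,0,0.3],[0,0,0.2,0,0.3],[0,0,0.3,0,0.3],[0,0,0.4,0,0.3],[0,0,0.443,0,0.3],[0,0,0.443,0,0.5],[0,0,0.443,0,1],[0,0,0.443,0,1],[0,0,0.443,0,1],[0,0,0.443,0,1]]'; python3 -m inch '[[-0.001,0,-0.04,0,1],[-0.006,0,-0.081,0,1],[-0.012,0,-0.12,0,1],[-0.021,0,-0.161,0,1],[-0.031,0,-0.2,0,1],[-0.043,0,-0.239,0,1],[-0.057,0,-0.277,0,1],[-0.073,0,-0.314,0,1],[-0.073,0,-0.314,0,1],[-0.073,0,-0.314,0,1]]'
```

```text
t: 9.5
tcp_pos: [503.2, -156.6, 39.2]
eef_rot: [-0.087, 3.14, 0.0]
force: [-1.0, 1.0, 6.4]
width: 0.312
grasp_force: 30.0
t: 10.75
tcp_pos: [521.2, -155.5, 117.4]
eef_rot: [0.087, -3.14, -0.0]
force: [-2.3, 5.1, 0.8]
width: 0.311
grasp_force: 30.0
```

```bash
python3 -m inch '[[-0.019,0,-0.037,0,1],[-0.038,0,-0.072,0,1],[-0.06,0,-0.106,0,1],[-0.082,0,-0.14,0,1],[-0.107,0,-0.172,0,1],[-0.133,0,-0.203,0,1],[-0.161,0,-0.233,0,1],[-0.19,0,-0.261,0,1],[-0.253,0,-0.313,0,1],[-0.32,0,-0.358,0,1],[-0.392,0,-0.397,0,1],[-0.414,0,-0.408,0,1]]'; python3 -m inch '[[0,0,0,0,1],[0,0,0,0,1],[0,0,0,0,0.5],[0,0,0,0,0.3],[0,0,0,0,0.3],[0,0,0,0,0.3]]'; python3 -m inch '[[0.02,0,-0.1,0,0.3],[0.06,0,-0.2,0,0.3],[0.1,0,-0.2,0,0.3],[0.1,0,-0.2,0,0.3],[0.1,0,-0.2,0,0.3],[0.1,0,-0.2,0,0.3]]';  python3 -c "
from h import *
cv2.imwrite('pics/s3.png',get_image('scene')[:,:,::-1])
h=np.array([509+197*.9985-0,-156+197*.055,45]);print('hinge',h)
for th in(.9,1.0,1.1,1.15,1.2):
  x=h+[-(229-18)*np.cos(th)*.9985+6*np.sin(th),-211*np.cos(th)*.055,211*np.sin(th)+6*np.cos(th)]
  e=lambda s:[h[0]-179*np.cos(th)+s*86*-.055, h[1]-179*np.cos(th)*.055+s*86,45+179*np.sin(th)]
  print(th,np.round(proj('scene',[x,e(1),e(-1)])).tolist())
print(rows([440,35,130]))"
```

```text
t: 12.25
tcp_pos: [625.4, -148.8, 219.6]
eef_rot: [0.088, -3.14, -0.001]
force: [-2.0, 7.2, -6.3]
width: 0.321
grasp_force: 30.0
t: 13.0
tcp_pos: [624.5, -150.2, 219.4]
eef_rot: [-0.086, 3.14, -0.0]
force: [0.4, -1.0, -0.5]
width: 0.686
grasp_force: 0.0
t: 13.75
tcp_pos: [599.6, -151.2, 268.6]
eef_rot: [0.087, -3.139, 0.0]
force: [-0.2, 1.0, -0.1]
width: 0.699
grasp_force: 0.0
hinge [ 705.7045 -145.165    45.    ]
0.9 [[368.0, 126.0], [338.0, 144.0], [385.0, 130.0]]
1.0 [[363.0, 120.0], [334.0, 138.0], [381.0, 124.0]]
1.1 [[358.0, 114.0], [329.0, 133.0], [376.0, 120.0]]
1.15 [[355.0, 111.0], [327.0, 131.0], [374.0, 118.0]]
1.2 [[352.0, 109.0], [324.0, 128.0], [371.0, 116.0]]
[0.596 0.779 0.555]
```

View pics/s3.png

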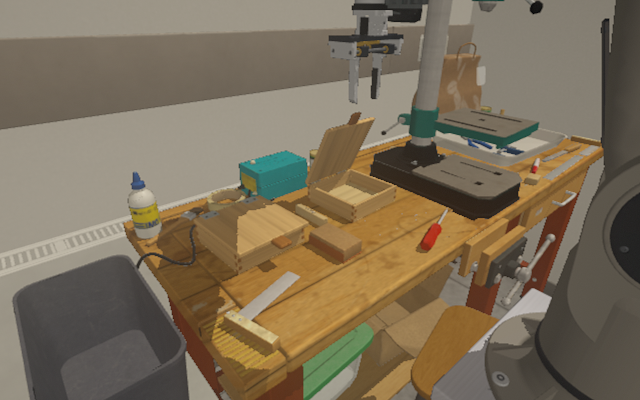

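The right lid stands by itself; its tongue tip at about (355,113) gives roughly 1.12 rad. Next is the block.

```bash
python3 -c "
from h import *
print(rows([463,36,150]))"; python3 -m inch '[[0.14,0.12,0,0,0],[0.27,0.3,0.05,0,0],[0.4,0.45,0.15,0,0],[0.5,0.62,0.3,0,0],[0.504,0.778,0.474,0,0],[0.504,0.778,0.474,0,0],[0.504,0.778,0.474,0,0],[0.504,0.778,0.474,0,0]]';python3 -c "
from h import *
import pickle
print(rows([463,36,150]))
cv2.imwrite('pics/w3.png',get_image('wrist')[:,:,::-1])
c=camera_params('wrist');pickle.dump(c,open('w3.pkl','wb'))"
```

```text
[0.504 0.778 0.475]
t: 14.8
tcp_pos: [463.8, 35.1, 151.5]
eef_rot: [-0.084, 3.139, 0.0]
force: [-0.0, 0.3, 0.3]
width: 0.999
grasp_force: 0.0
[0.003 0.004 0.006]
```

View pics/w3.png

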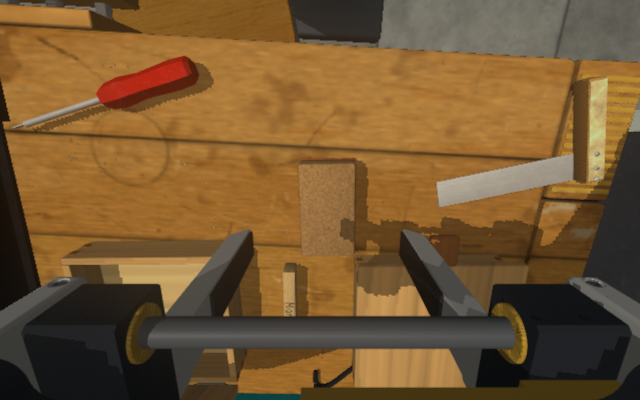

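The block's top face runs (300,163)-(354,160)-(355,255)-(301,254), square to the gripper.

```bash
python3 - <<'E'
from h import *
import pickle;c=pickle.load(open('w3.pkl','rb'))
P=np.array([ray("w",u,v,31,c) for u,v in((300,163),(354,160),(355,255),(301,254))]);print(np.round(P[:,:2]),P.mean(0))
ctr=P.mean(0); print(rows([ctr[0]-20,ctr[1]-1,4]))
E
```

```text
[[433.   7.]
 [428.  61.]
 [531.  70.]
 [533.  11.]] [481.10695786  37.30971583  31.        ]
[0.011 0.005 0.59 ]
```

```bash
python3 -m inch '[[0.03,0.005,0.1,0,0],[0.067,0.007,0.25,0,0],[0.067,0.007,0.4,0,0],[0.067,0.007,0.5,0,0],[0.067,0.007,0.56,0,0],[0.067,0.007,0.59,0,0],[0.067,0.007,0.59,0,0.3],[0.067,0.007,0.59,0,1],[0.067,0.007,0.59,0,1],[0.067,0.007,0.59,0,1],[0.067,0.007,0.59,0,1],[0.067,0.007,0.59,0,1]]'; python3 -m inch '[[0,0,-0.02,0,1],[0,0,-0.06,0,1],[0,0,-0.14,0,1],[0,0,-0.24,0,1],[0,0,-0.34,0,1],[0,0,-0.42,0,1],[0,0,-0.45,0,1],[0,0,-0.45,0,1],[0,0,-0.45,0,1]]'; python3 -c "
from h import *
cv2.imwrite('pics/s4.png',cv2.resize(get_image('scene')[80:300,150:450,::-1],None,fx=2,fy=2))
d=134;print(rows([705.7-d*.9985,-145.2-d*.055+.5,116]))"
```

```text
t: 16.35
tcp_pos: [446.4, 36.8, 3.6]
eef_rot: [-0.087, 3.14, 0.0]
force: [-1.3, -0.0, 8.6]
width: 0.634
grasp_force: 30.0
t: 17.48
tcp_pos: [445.8, 36.6, 115.1]
eef_rot: [0.087, -3.139, 0.001]
force: [0.1, -0.1, -1.4]
width: 0.632
grasp_force: 30.0
[-0.462 -0.781 -0.004]
```

View pics/s4.png

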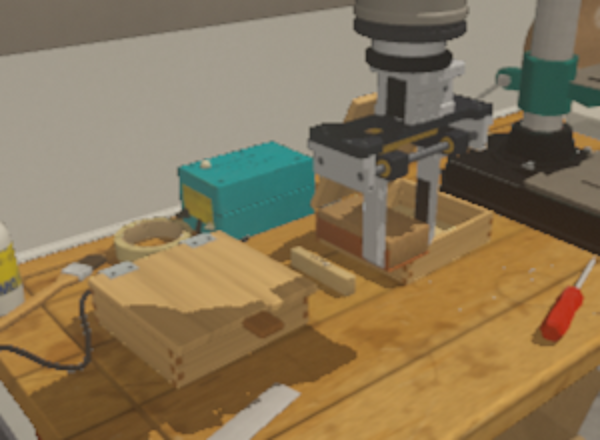

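The block hangs level at (320-425, 215-260) in the crop, and the lids haven't changed. I'll carry it over, nudge the lid a few degrees further open with the block end for wrist clearance, then back off.

```bash
python3 -m inch '[[-0.02,-0.1,0,0,1],[-0.08,-0.25,0,0,1],[-0.15,-0.4,0,0,1],[-0.22,-0.55,0,0,1],[-0.3,-0.7,0,0,1],[-0.38,-0.781,0,0,1],[-0.43,-0.781,0,0,1],[-0.43,-0.781,0,0,1],[-0.43,-0.781,0,0,1]]'; python3 -c "
from h import *
for d in (134,127,136):print(rows([705.7-d*.9985,-145.2-d*.055+.5,116]))"
```

```text
t: 18.65
tcp_pos: [563.6, -151.4, 115.4]
eef_rot: [0.088, -3.139, -0.001]
force: [0.9, -0.0, -1.5]
width: 0.627
grasp_force: 30.0
[-0.033 -0.005 -0.002]
[-0.061 -0.005 -0.002]
[-0.025 -0.005 -0.002]
```

```bash
python3 -m inch '[[-0.015,-0.003,0,0,1],[-0.03,-0.005,0,0,1],[-0.04,-0.005,0,0,1],[-0.048,-0.005,0,0,1],[-0.055,-0.005,0,0,1],[-0.061,-0.005,0,0,1],[-0.061,-0.005,0,0,1]]'; python3 -m inch '[[0.015,0,0,0,1],[0.036,0,0,0,1],[0.036,0,0.06,0,1],[0.036,0,0.14,0,1],[0.036,0,0.22,0,1],[0.036,0,0.26,0,1],[0.036,0,0.26,0,1]]'
```

```text
t: 19.52
tcp_pos: [579.8, -152.8, 115.7]
eef_rot: [-0.086, 3.14, -0.0]
force: [-3.0, -0.3, -0.1]
width: 0.636
grasp_force: 29.9
t: 20.4
tcp_pos: [570.1, -153.2, 49.9]
eef_rot: [0.086, -3.139, -0.0]
force: [-0.2, -0.2, -0.9]
width: 0.631
grasp_force: 30.0
```

```bash
python3 -m inch '[[0,0,0.03,0,1],[0,0,0.06,0,1],[0,0,0.08,0,1],[0,0,0.08,0,1]]'; python3 -m inch '[[0,0,0.02,0,1],[0,0,0.04,0,1],[0,0,0.06,0,1],[0,0,0.072,0,1],[0,0,0.072,0,1],[0,0,0.072,0,1]]'
```

```text
t: 20.9
tcp_pos: [570.4, -153.2, 30.4]
eef_rot: [0.087, -3.14, -0.0]
force: [-0.1, 0.4, -1.0]
width: 0.629
grasp_force: 30.0
t: 21.65
tcp_pos: [570.6, -153.3, 12.8]
eef_rot: [-0.086, 3.14, -0.0]
force: [0.8, -0.7, -0.2]
width: 0.632
grasp_force: 30.0
```

```bash
python3 -m inch '[[0,0,0.006,0,1],[0,0,0.011,0,1],[0,0,0.013,0,1],[0,0,0.013,0,1]]'
```

```text
t: 22.15
tcp_pos: [570.6, -153.2, 9.6]
eef_rot: [0.087, -3.14, -0.0]
force: [-2.5, 0.6, 3.1]
width: 0.631
grasp_force: 30.0
```

```bash
python3 -m inch '[[0,0,0,0,0.25],[0,0,0,0,0.15],[0,0,0,0,0.15],[0,0,0,0,0.15],[0,0,-0.05,0,0.15],[0,0,-0.12,0,0.15],[0,0,-0.2,0,0.15],[0.03,0,-0.3,0,0.15],[0.1,0,-0.5,0,0.15],[0.25,0,-0.7,0,0.15],[0.35,0.3,-0.8,0,0.15],[0.35,0.4,-0.8,0,0.15]]'; python3 -m inch '[[0,0.2,0,0,0.15],[0,0.4,0,0,0.15],[0,0.6,0,0,0.15],[0,0.8,0,0,0.15],[0,0.8,0,0,0.15],[0,0.8,0,0,0.15]]'; python3 -c "
from h import *
a=get_image('scene')[80:300,150:450,::-1];b=get_image('top')[90:290,180:460,::-1]
cv2.imwrite('pics/end.png',np.vstack([cv2.resize(a,(440,300)),cv2.resize(b,(440,300))]))
h=np.array([705.7,-145.2,45])
for th in (1.1,1.15,1.2,1.25):
  p=proj('scene',[h+[-211*np.cos(th)+6*np.sin(th),-211*np.cos(th)*.055,211*np.sin(th)+6*np.cos(th)]])[0];print(th,(p-[150,80])*[440/300,300/220])"
```

```text
t: 23.65
tcp_pos: [477.2, -57.1, 212.3]
eef_rot: [-0.085, 3.137, 0.001]
force: [0.5, -0.1, -0.1]
width: 0.852
grasp_force: 0.0
t: 24.4
tcp_pos: [466.8, 140.8, 210.2]
eef_rot: [-0.086, 3.14, -0.0]
force: [-0.0, -0.1, -0.5]
width: 0.849
grasp_force: 0.0
1.1 [304.43876945  46.34995672]
1.15 [300.15961405  42.91656333]
1.2 [295.81522436  39.77010003]
1.25 [291.42237304  36.91776664]
```

View pics/end.png

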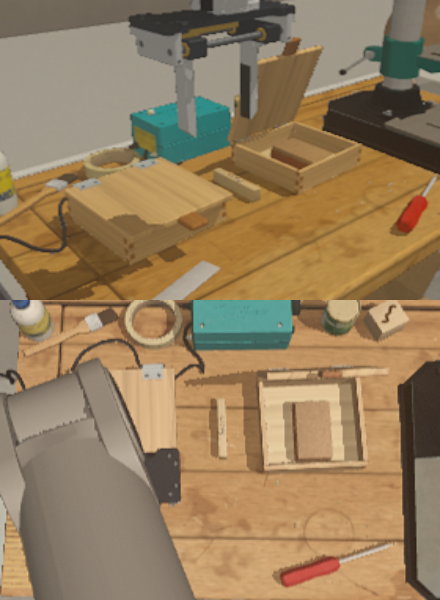

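The block lies in the right box, the lid stands and the left box is shut. The lid looks steep, so I'll measure its angle by comparing the tongue's position with the s3 picture, where it was about 1.13.

```bash
python3 - <<'E'
from h import *
a=cv2.imread('pics/s3.png');b=get_image('scene')[:,:,::-1].copy();cv2.imwrite('pics/s5.png',b)
h=np.array([705.7,-145.2,45])
def pt(th,r,y,n):
    return h+[-r*np.cos(th)+n*np.sin(th)-.055*y,-r*np.cos(th)*.055+y,r*np.sin(th)+n*np.cos(th)]
for i,nm in((a,'s3'),(b,'now')):
    q=i[100:135,338:372].astype(int); m=(q[...,2]-q[...,0]>45)&(q[...,2]<175)
    print(nm)
    for r in m[3:25]:print(''.join('#' if k else '.' for k in r))
for th in(1.13,1.2,1.25):
    print(th,np.round(proj('scene',[pt(th,211,15,1),pt(th,211,-15,1),pt(th,179,86,0),pt(th,179,-86,0)])-[338,103],1).tolist())
E
```

```text
s3
..................................
..................................
..................................
..................................
..................................
..................................
..................................
..................................
..................................
..................................
.................######...........
...............#######............
..............########............
.............#########............
.............########..........#..
.............########......#......
............########..............
............#########...........##
...........#########.........#####
...........#########.....#########
..........#########.##############
........##########################
now
..................................
..................................
..................................
..................................
.............###..................
...........######.................
...........######.................
...........#####..................
..........######..................
.......#########..................
.......########...............#...
.......########................#..
......#########.....#..........#..
......########..#..........####...
......#########.........#######...
.....##########.....###########...
.....#########.###############....
...###########################....
#############################.....
.############################.....
.############################.....
############################......
1.13 [[14.9, 11.8], [23.2, 9.7], [-10.3, 28.5], [36.8, 15.6]]
1.2 [[10.8, 8.3], [19.1, 6.3], [-13.8, 25.4], [33.5, 12.8]]
1.25 [[7.8, 6.1], [16.2, 4.1], [-16.3, 23.4], [31.1, 11.1]]
```

The lid is at about 1.24 rad, too close to the 1.25 limit. I'll re-grip the tongue from above and bring it down to about 1.08.

```bash
python3 -c "
from h import *
print(rows([560,-20,300]))"; python3 -m inch '[[-0.05,-0.1,-0.1,0,0.3],[-0.12,-0.25,-0.2,0,0.3],[-0.2,-0.4,-0.3,0,0.3],[-0.28,-0.55,-0.36,0,0.3],[-0.336,-0.662,-0.36,0,0.3],[-0.336,-0.662,-0.36,0,0.3],[-0.336,-0.662,-0.36,0,0.3]]'; python3 -c "
from h import *
print(rows([644,-149,300]))"
```

```text
[-0.338 -0.66  -0.36 ]
t: 25.42
tcp_pos: [559.2, -19.3, 299.3]
eef_rot: [0.085, -3.14, -0.0]
force: [-0.5, -0.2, -1.2]
width: 0.701
grasp_force: 0.0
[-0.31  -0.537 -0.003]
```

```bash
python3 -m inch '[[-0.08,-0.13,0,0,0.3],[-0.16,-0.27,0,0,0.3],[-0.24,-0.4,0,0,0.3],[-0.31,-0.537,0,0,0.3],[-0.31,-0.537,0,0,0.3],[-0.31,-0.537,0.1,0,0.3],[-0.31,-0.537,0.2,0,0.3],[-0.31,-0.537,0.285,0,0.3],[-0.31,-0.537,0.285,0,0.3],[-0.31,-0.537,0.285,0,0.3]]'; python3 -m inch '[[0,0,0,0,1],[0,0,0,0,1],[0,0,0,0,1],[0,0,0,0,1],[0,0,0,0,1]]'
```

```text
t: 26.68
tcp_pos: [644.7, -148.2, 229.3]
eef_rot: [-0.088, 3.139, 0.0]
force: [-0.1, 0.3, 0.3]
width: 0.696
grasp_force: 0.0
t: 27.3
tcp_pos: [644.5, -147.6, 228.3]
eef_rot: [0.088, -3.14, -0.002]
force: [-3.5, 5.8, 3.4]
width: 0.317
grasp_force: 30.0
```

Gripped at 30 mm. I'll lower it along the arc, release and retreat.

```bash
python3 -m inch '[[0.014,0,0.004,0,1],[0.028,0,0.009,0,1],[0.043,0,0.014,0,1],[0.057,0,0.02,0,1],[0.072,0,0.027,0,1],[0.087,0,0.034,0,1],[0.102,0,0.041,0,1],[0.116,0,0.047,0,1],[0.116,0,0.047,0,1],[0.116,0,0.047,0,1]]'; python3 -m inch '[[0,0,0,0,0.5],[0,0,0,0,0.3],[0,0,0,0,0.3],[0,0,0,0,0.3],[0,0,-0.1,0,0.3],[0.02,0,-0.25,0,0.3],[0.1,0.1,-0.25,0,0.3],[0.3,0.3,-0.25,0,0.3],[0.3,0.5,-0.25,0,0.3],[0.3,0.7,-0.25,0,0.3],[0.3,0.7,-0.25,0,0.3],[0.3,0.7,-0.25,0,0.3]]'
python3 - <<'E'
from h import *
b=get_image('scene')[:,:,::-1].copy()
q=b[100:135,338:372].astype(int); m=(q[...,2]-q[...,0]>45)&(q[...,2]<175)
for r in m[3:25]:print(''.join('#' if k else '.' for k in r))
s=cv2.imread('pics/s5.png');d=np.abs(b.astype(int)-s).max(2)
print("block/box-floor diff",d[165:200,320:395].mean(),"left box",d[190:265,195:305].mean())
E
```

```text
t: 28.55
tcp_pos: [615.6, -149.4, 216.6]
eef_rot: [-0.088, 3.14, 0.002]
force: [-1.6, 5.4, 2.7]
width: 0.312
grasp_force: 30.0
t: 30.05
tcp_pos: [531.1, 19.5, 279.0]
eef_rot: [-0.086, 3.14, -0.001]
force: [0.1, -0.1, -0.1]
width: 0.698
grasp_force: 0.0
..................................
..................................
..................................
..................................
..................................
..................................
..................................
..................................
..................................
..................................
..................................
......................###.........
..................########........
.................########.........
.................########.........
................########..........
................########.........#
...............########......#....
...............#######....#.......
..............#######.#...........
..............#########........###
.............#######.#.....#######
block/box-floor diff 5.920761904761905 left box 14.945939393939394
```

```bash
python3 -m inch '[[0,0,0,0,0.3],[0,0,0,0,0.3],[0,0,0,0,0.3],[0,0,0,0,0.3]]' && python3 -c "
from rig import job;print(job.finish_job())"
```

```text
t: 30.6
tcp_pos: [531.0, 20.0, 279.0]
eef_rot: [0.086, -3.14, 0.0]
force: [-0.1, 0.7, -0.1]
width: 0.702
grasp_force: 0.0
the job is handed in; nothing more can be done
None
```

I handed the job in at 30.6 s: the right-hand box has the tight hinge, the block lies inside it with its lid standing at about 1.08 rad, the left box is shut, and nothing else was touched; the hand-in gave no verdict.

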